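# Zero the day dial and snap the valve cap onto the food box

### The arm

A 6-joint arm with a two-finger parallel gripper is mounted at the origin on a cart in front of the work surface, level with it; the furniture and walls round the work are solid. World frame = base frame: x ahead of the robot, y to its left, z up, the work surface at z = 0. Lengths are in m, angles in rad, forces in N, time in s.
With the tool pointing down it reaches from about 0.3 to 0.875 m from the base axis. Payload 6.4 kg.
Tool frame: the origin (TCP) lies at the very end of the fingers, on their centre line; the grasp point (between the pads) lies 19 mm behind it; z points along the fingers, y is the line along which they close (so a half turn about z gives the same grasp; the last joint's range is limited). The gripper opens to 85 mm and grips with 20 to 120 N. Pads are 22 mm wide; open, the fingers measure 114 mm over their backs; the gripper's body (76 mm by 85 mm) begins 54 mm behind the grasp point. The pads swing forward as they close: fully open they stand 13 mm farther back than shut.
Start: joints at [1.123, 0.181, 1.607, -0, 1.354, -0.206], TCP at [0.138, 0.558, 0.231] pointing down, gripper open.
Joint ranges: [-2.99, 2.99], [-0.89, 2.07], [0.3, 2.58], [-1.14, 4.28], [0, 2.63], [-3.12, 3.12]. Speed limits (rad/s): [2.57, 2.57, 3.01, 3.14, 3.14, 3.14].

### API

Orientations are given as a unit quaternion [w, x, y, z].
In Python, from bench import ctrl gives the robot as it stands.
- The arm moves only by the tool jog_arm, never from a script. Its argument "series" is a list that holds one entry, the list of rows, each a list of 7 numbers: the shift along the tool's x, y, z in mm, then the turn, a rotation vector about the tool's x, y, z in rad, then the finger opening in mm, from 0 to 85.4. In form: [[[tx, ty, tz, rx, ry, rz, gripper], ...]]. A call has exactly 10 rows; each row shifts and turns the commanded pose from where the row before left it, along the tool's axes as they then stand; what a row does not reach is not made up. A row lasts 1/10 s, in which the tool goes at most 50 mm and 8.59 degrees, less where a joint would pass 70% of its speed; a pose out of reach is approached as far as the arm can. A call with a gripper value outside its range is refused whole. The fingers move at their own pace and stop on an object; the grip force is fixed at half the most. Time passes only in rows, so rows that do not move let the fingers close, or fill a call up. It gives the time, the measured TCP pose, the force, the opening and the grip force at its end, in the units of the state.
- ctrl.get_obs(): the state, without advancing time (a new reading comes with each control period).
- ctrl.camera(name): name is "side" or "top"; returns a dict with "frame" (480x640x3 uint8, blue, green, red), "z_map" (480x640 float32, m along the optical axis (not along the pixel's ray), 0 where there is no reading), "fx", "fy", "cx", "cy" (pixels), "xyz" and "rotation" of the camera in the world. Camera axes: x right, y down, z forward; pixel columns grow to the right and rows downward; lengths in m; the calibration is good to about 2 mm. A picture is of the moment at which its call begins.
- ctrl.hand_in(): hands the job in; it is judged then, once.
The state is a dict: "time_s": time; "q": joint angles; "dq": joint speeds; "joint_efforts": joint torques, N m; "eef_pos": TCP position; "eef_rot": TCP orientation; "wrist_force": force on the tool from outside, world axes, zero at the start; "torque": the same for the moment, N m; "opening": opening from 0.0 (shut) to 1.0 (fully open); "grasp_force": force on a finger pad.
Only numpy, scipy, OpenCV 4.12 (cv2) and the standard library are available. Lean on these libraries where they do the work, as an engineer would, in place of code of your own. Each camera call takes 0.05 s, during which the arm holds its last target. There are 200 camera calls.

### The job

Close up the blue-lidded food box for storage: first turn the dial on its lid until the red pointer stands at the long red zero mark, then put the orange cap upright over the steel valve stud and press it down until it clicks, and keep pressing on past the click so that it squeezes the black rubber seal firmly. Do not let go: finish with the gripper still holding the cap pressed down, the dial still at zero, and the spice jar, tin and beaker left standing where they are.

Things in the scene. Friction and masses are not known exactly. Their poses are not given: they have to be found in the camera images.
- food_box: shallow food storage box with a blue lid, 110 (its x) x 200 (its y) x 55 mm, fixed to the worktop, long side across the robot's view; origin at the centre of its underside, z up. On the lid, at its y = +55 mm, the steel valve stud with the black rubber seal; at its y = -55 mm the dial. A tall tap stands left of the work, at about x 0.62, y 0.18 m: swing in above or short of it
- stud_seat (a point): point on the stud's axis level with the seal's free upper face, 5 mm above the lid (60 mm above the worktop); axes as the box. The stud is 17 mm across and rises 17 mm above this point, its top 5 mm tapering to 8 mm. Four sprung balls in it, centres 8 mm above this point, stand out to 25 mm across. The cap's rim lands here just after the click, which comes with the rim 5 mm higher
- seal (a joint): squeeze of the rubber seal (black disc 46 mm across) under the cap, m: 0 free, grows as it is pressed down, at most 0.004; a spring of 3.5 N per mm
- dial (a joint): angle of the dial, rad: 0 when its red pointer stands at the long red zero mark on the far (+x of the box) side of the white scale; positive with the pointer turned anticlockwise seen from above. Stops at -2 and +2. Light even friction (about 0.05 N m), stays where it is left
- dial_grip (a point): point on the dial's vertical axis, 18 mm above the lid, inside its grey bar grip; axes as the box, not turning with the dial. The bar is 42 mm long along the pointer, 12 mm wide, its top 28 mm above the lid; under it a black disc 51 mm across, top 8 mm above the lid, and the white scale ring, 78 mm across, 2 mm high
- cap: loose orange snap cap, 39 mm across, 40 mm high, 28 to 56 g, standing open end down; origin at the centre of its lower rim, z up. Top 16 mm solid; below it a 24 mm deep hollow with a rounded lip of 21 mm bore inside the rim. Pushed over the stud, the lip meets the balls with the rim 10 mm above stud_seat; the force climbs to about 12 N, then drops at the click and the balls draw it down
- spice_jar: bystander: the glass spice jar with a yellow cap that stands on the wooden worktop behind the box (not those on the sill), 42 mm across, 96 mm high, origin at the centre of its underside
- tuna_tin: bystander: flat food tin, 86 mm across, 40 mm high, origin at the centre of its underside
- white_beaker: bystander: plain white beaker, 85 mm across, 96 mm high, origin at the centre of its underside
Not all that is in view belongs to the job. Of the things that look like the cap, take the one that is farthest to the robot's left at the start.

How it is judged:
On the way, in this order (a step that is already met when the one before it is completed fails the run):
1. the dial's pointer stands at zero, while the cap is not yet on the stud (value of joint dial between -0.1 and 0.1 rad and horizontal distance between cap and stud_seat above 0.03 m), for 0.2 s.
2. the cap has clicked onto the stud (z of cap in the frame of stud_seat below 0.0015 m and horizontal distance between cap and stud_seat below 0.004 m and angle between cap's own z axis and vertical below 0.12 rad), for 0.1 s.
At the end, for the whole second after the job is handed in: the dial reads zero within 0.1 rad; the cap sits over the stud, upright within 0.12 rad and centred within 4 mm, clicked down past the balls; the gripper is still on it, pressing it so that the seal is squeezed by at least 1.2 mm (about 4 N) (value of joint dial between -0.1 and 0.1 rad and z of cap in the frame of stud_seat below -0.0008 m and horizontal distance between cap and stud_seat below 0.004 m and angle between cap's own z axis and vertical below 0.12 rad and value of joint seal above 0.0012 m and contact force between the fingers and cap above 3 N); the arm keeps its last pose, push and grip.
It fails at once if the glass spice jar is moved by more than 3 cm or tipped over (distance of spice_jar from where it was at the start of the episode above 0.03 m or angle between spice_jar's own z axis and vertical above 0.5 rad).
It fails at once if the tin is moved by more than 3 cm or tipped over (distance of tuna_tin from where it was at the start of the episode above 0.03 m or angle between tuna_tin's own z axis and vertical above 0.5 rad).
It fails at once if the beaker is moved by more than 3 cm or tipped over (distance of white_beaker from where it was at the start of the episode above 0.03 m or angle between white_beaker's own z axis and vertical above 0.5 rad).
It also fails if it takes over 61 s, if anything falls off the work surface, if the arm or the gripper's body presses on something with over 40 N, if the wrist force passes 120 N, or if a joint passes its speed limit or range.

## Working session

There is one attempt and no reset: what is moved stays moved. The work goes in short steps, Python scripts to look and compute and a tool call to move; the robot and the scene stay as the last step left them, time stands still between calls to the robot, and variables do not carry over. Pictures are saved under pics/ and viewed, at most 10 in all, crops included, and the job is handed in when it is done.

Besides the shell and the picture viewer there is one more tool, called after "Request:" as a command line: name --argument value ..., lists and objects as JSON in quotes. jog_arm: Moves the arm, as the interface text tells. Its arguments: {"type":"object","properties":{"series":{"type":"array"}},"required":["series"]}

```bash
mkdir -p pics; ls
python3 - <<'E'
from bench import ctrl
import cv2,numpy as np
print({k:np.round(v,3) for k,v in ctrl.get_obs().items()})
for n in("side","top"):
    c=ctrl.camera(n);cv2.imwrite(f"pics/{n}0.png",c["frame"]);np.savez(f"{n}0.npz",**c)
    print(n,c["fx"],c["cx"],c["cy"],c["xyz"],np.round(c["rotation"],3))
E
```

```text
pics
{'time_s': np.float64(0.0), 'q': array([ 1.123,  0.182,  1.608, -0.   ,  1.354, -0.206]), 'dq': array([-0.001,  0.   ,  0.   ,  0.   , -0.   , -0.   ]), 'joint_efforts': array([ 0.0000e+00, -4.4486e+01, -3.5134e+01, -0.0000e+00,  9.0000e-03,
        0.0000e+00]), 'eef_pos': array([0.137, 0.558, 0.23 ]), 'eef_rot': array([-0.   ,  0.121,  0.993, -0.001]), 'wrist_force': array([ 0.242, -0.912, -0.759]), 'torque': array([-0.052,  0.035,  0.043]), 'grasp_force': np.float64(0.0), 'opening': np.float64(0.999)}
side 563.9288354449071 316.19469466235023 233.57369740823924 [ 0.37473223 -1.02426274  0.73729435] [-0.419  0.901 -0.108  0.039]
top 460.46617967656266 311.67130277419983 238.05532306138898 [ 0.42589436 -0.27612355  0.95303218] [-0.03   0.708 -0.703  0.056]
```

View pics/side0.png

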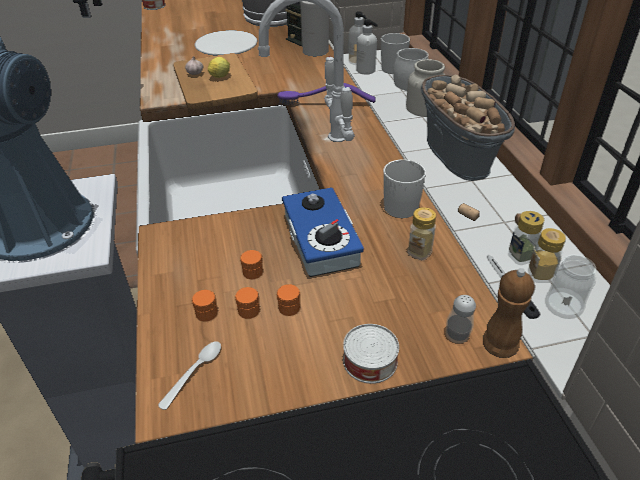

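View pics/top0.png

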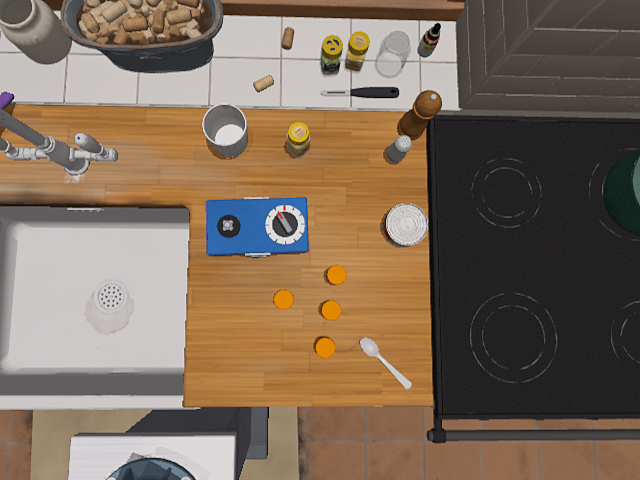

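The side view shows caps at about (252,263), (204,305), (247,302) and (289,299). In the top view they are at (284,299), (331,310), (325,347) and (336,274). The top image has world +y to its left, so the leftmost cap is top (284,299), which is side (252,263). I'll measure it and confirm it in a crop.

```bash
cat > h.py <<'E'
import numpy as np,cv2
from scipy.spatial.transform import Rotation as R
def load(n): return dict(np.load(n))
def rot(c): return R.from_quat(np.asarray(c["rotation"]),scalar_first=True).as_matrix() if np.size(c["rotation"])==4 else c["rotation"]
def cloud(c):
    v,u=np.mgrid[:480,:640]; z=c["z_map"]
    p=np.stack([(u-c["cx"])/c["fx"]*z,(v-c["cy"])/c["fy"]*z,z],-1)
    return p@rot(c).T+c["xyz"]
def ray(c,u,v):
    d=rot(c)@np.array([(u-c["cx"])/c["fx"],(v-c["cy"])/c["fy"],1]); return c["xyz"],d/np.linalg.norm(d)
def tri(a,b):
    A=[];y=[]
    for o,d in(a,b):
        P=np.eye(3)-np.outer(d,d);A.append(P);y.append(P@o)
    x=np.linalg.lstsq(np.vstack(A),np.hstack(y),rcond=None)[0]
    return x,[np.linalg.norm(P@(x-o)) for P,(o,_) in zip(A,(a,b))]
def onz(c,u,v,z):
    o,d=ray(c,u,v);return o+d*(z-o[2])/d[2]
E
python3 - <<'E'
from h import *
np.set_printoptions(precision=4,suppress=True)
for n in("side","top"):
    c=load(n+"0.npz");P=cloud(c);f=c["frame"].astype(int)
    b,g,r=f[...,0],f[...,1],f[...,2]
    hsv=cv2.cvtColor(c["frame"],cv2.COLOR_BGR2HSV)
    m=((hsv[...,0]<20)&(hsv[...,1]>215)&(hsv[...,2]>120)&(P[...,2]<.09)).astype(np.uint8)
    k,l,s,ce=cv2.connectedComponentsWithStats(m)
    for i in range(1,k):
        if s[i,4]>60:
            q=P[l==i]; t=q[q[:,2]>np.percentile(q[:,2],95)-.004]
            print(n,"cap",ce[i],s[i],"ztop",np.median(t[:,2]),"mid",(t.min(0)+t.max(0))/2,"sz",np.ptp(t,axis=0))
    m=((hsv[...,0]>100)&(hsv[...,0]<130)&(hsv[...,1]>150)&(P[...,2]>.03)&(P[...,2]<.07)&(P[...,0]>.3)).astype(np.uint8)
    k,l,s,ce=cv2.connectedComponentsWithStats(m);i=1+np.argmax(s[1:,4])
    q=P[l==i];q=q[q[:,2]>.05]
    print(n,"lid z",np.median(q[:,2]),"rect",cv2.minAreaRect(q[:,:2].astype(np.float32)))
t=load("top0.npz")["frame"]; s=load("side0.npz")["frame"]
a=cv2.resize(t[190:270,200:320],(600,400),interpolation=cv2.INTER_CUBIC)
b=np.hstack([cv2.resize(t[262:362,260:360],(200,200)),cv2.resize(s[235:325,190:310],(267,200)),np.zeros((200,133,3),np.uint8)])
cv2.imwrite("pics/crop1.png",np.vstack([a,b]))
E
```

```text
side lid z 0.05513818542644289 rect ((0.5597764849662781, -0.20099657773971558), (0.10669004172086716, 0.20310086011886597), 2.4065918922424316)
top cap [336.1149 274.6182] [327 265  19  20 296] ztop 0.04049951550002029 mid [ 0.4639 -0.3582  0.0412] sz [0.0357 0.0359 0.0054]
top cap [283.1309 299.094 ] [274 290  19  20 298] ztop 0.040500781070791136 mid [ 0.4152 -0.2539  0.0419] sz [0.0369 0.0353 0.0063]
top cap [330.8007 309.8937] [322 300  19  20 301] ztop 0.04038179494498534 mid [ 0.3952 -0.3482  0.0415] sz [0.0351 0.0356 0.006 ]
top cap [324.7692 347.2708] [315 337  20  21 325] ztop 0.040370903095022226 mid [ 0.3222 -0.3366  0.042 ] sz [0.0346 0.0353 0.0066]
top lid z 0.054916723012152 rect ((0.5595200657844543, -0.20091257989406586), (0.10896036028862, 0.19720229506492615), 2.5423195362091064)
```

View pics/crop1.png

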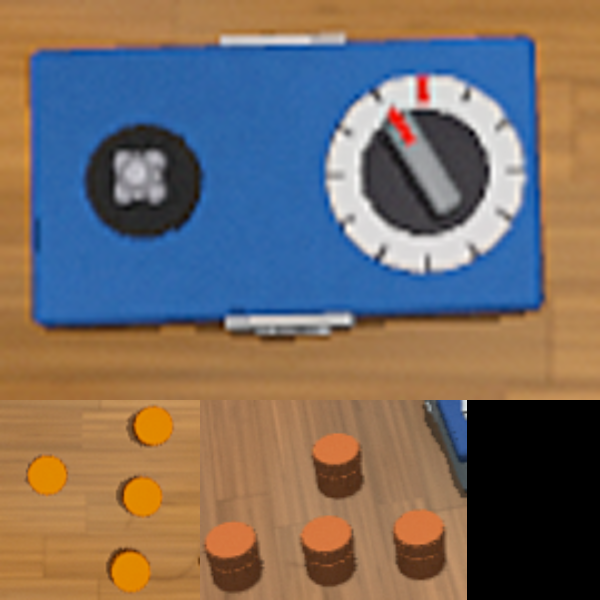

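The crop confirms it. The leftmost cap stands alone at top (283,299), side (252,263). The dial pointer is about 0.5 rad anticlockwise of the zero mark. Next I'll measure the stud, dial and cap from both views.

Run:
```python
from h import *
np.set_printoptions(precision=4,suppress=True)
C={n:load(n+"0.npz") for n in("side","top")}
px={}
for n,c in C.items():
    P=cloud(c);hsv=cv2.cvtColor(c["frame"],cv2.COLOR_BGR2HSV);H,S,V=[hsv[...,i].astype(int) for i in range(3)]
    inb=(abs(P[...,0]-.56)<.06)&(abs(P[...,1]+.2)<.105)&(P[...,2]>.05)
    red=inb&((H<8)|(H>172))&(S>150)&(V>100)
    k,l,s,ce=cv2.connectedComponentsWithStats(red.astype(np.uint8))
    for i in range(1,k):print(n,"red",ce[i],s[i,4],P[l==i].mean(0))
    w=inb&(S<50)&(V>170)&(P[...,2]<.0595)&(P[...,1]<-.2)
    hull=cv2.convexHull(P[w][:,:2].astype(np.float32));print(n,"ring",cv2.fitEllipse(hull), P[w][:,2].mean())
    k_=inb&(V<70)&(P[...,1]>-.2)&(P[...,2]<.064)
    hull=cv2.convexHull(P[k_][:,:2].astype(np.float32));print(n,"seal",cv2.minEnclosingCircle(hull),np.median(P[k_][:,2]))
    st=inb&(P[...,1]>-.19)&(P[...,2]>.0745);print(n,"studtop",P[st].mean(0),P[st].max(0),P[st].min(0))
    bar=inb&(P[...,1]<-.2)&(P[...,2]>.0795);q=P[bar];print(n,"bar",cv2.minAreaRect(q[:,:2].astype(np.float32)),np.median(q[:,2]))
    cp=(abs(P[...,0]-.415)<.025)&(abs(P[...,1]+.254)<.025)&(P[...,2]>.0375)
    v,u=np.nonzero(cp);q=P[cp];px[n]=(u.mean(),v.mean());print(n,"captop",px[n],cv2.minEnclosingCircle(q[:,:2].astype(np.float32)),np.median(q[:,2]))
    bt=(P[...,2]>.08)&(P[...,2]<.12)&(abs(P[...,0]-.7)<.2)&(abs(P[...,1]+.2)<.3)
    k,l,s,ce=cv2.connectedComponentsWithStats(bt.astype(np.uint8))
    for i in range(1,k):
        if s[i,4]>25:print(n,"tall",ce[i],P[l==i].mean(0))
print(tri(ray(C["side"],*px["side"]),ray(C["top"],*px["top"])))
# top view plane positions of stud
```

```text
side red [334.2727 221.5455] 11 [ 0.5771 -0.2456  0.0844]
side red [344.6667 233.1667] 6 [ 0.5955 -0.2517  0.0576]
side ring ((0.5612301230430603, -0.21307122707366943), (0.11304420977830887, 0.1568605601787567), 1.3179575204849243) 0.05693227813568139
side seal ((0.5398855209350586, -0.1386077105998993), 0.041806772351264954) 0.05993815911235989
side studtop [ 0.5592 -0.147   0.0764] [ 0.566  -0.1417  0.0795] [ 0.553  -0.153   0.0746]
side bar ((0.5655372142791748, -0.253438800573349), (0.047446005046367645, 0.013534313067793846), 40.541873931884766) 0.08277946877909975
side captop (np.float64(251.05179282868525), np.float64(257.0318725099602)) ((0.41727831959724426, -0.253188818693161), 0.0205106008797884) 0.04018119095775585
side tall [443.5413 128.858 ] [ 0.8883 -0.0092  0.1005]
side tall [347.168 117.736] [0.6951 0.0911 0.1024]
side tall [404.3311 173.6486] [ 0.7515 -0.1375  0.0891]
side tall [424.1228 217.2148] [ 0.7359 -0.2845  0.0927]
side tall [522.4174 223.7913] [ 0.8968 -0.3474  0.0938]
side tall [328.6636 226.5818] [ 0.5641 -0.2553  0.0829]
side tall [561.34 276.06] [ 0.8
[... 649 characters left out ...]

top captop (np.float64(314.59548254620125), np.float64(249.20602327173168)) ((0.4158387780189514, -0.2570905387401581), 0.02162604220211506) 0.9530321803273657
top tall [153.2028  54.9536] [0.8847 0.0022 0.0984]
top tall [331.5303  55.0152] [ 0.8954 -0.3446  0.0949]
top tall [396.1705  57.1318] [ 0.8969 -0.4745  0.0901]
top tall [223.5861 123.7718] [ 0.7518 -0.136   0.0908]
top tall [297.9691 133.5052] [ 0.7335 -0.2798  0.0947]
top tall [402.8297 142.8736] [ 0.7214 -0.4856  0.0863]
top tall [100.1125 151.2   ] [0.689  0.0897 0.1036]
top tall [283.7969 222.0078] [ 0.5623 -0.2544  0.0827]
(array([ 0.4614, -0.3141,  0.1002]), [np.float64(0.04739521093723837), np.float64(0.047395210937238474)])
```

```bash
cat >> h.py <<'E'
def plan(ctrl,pos,heading,n,z0=None):
    """rows from the measured pose to tool-down pose at pos with tool y at heading(deg); closed loop over rounding"""
    o=ctrl.get_obs();p=np.array(o["eef_pos"]);M=R.from_quat(o["eef_rot"],scalar_first=True)
    a=np.radians(heading);y=np.array([np.cos(a),np.sin(a),0]);z=np.array([0,0,-1.])
    T=R.from_matrix(np.stack([np.cross(y,z),y,z],1))
    rows=[];
    h0=np.degrees(np.arctan2(*M.as_matrix()[[1,0],1]));print("now",p.round(4),"heading",round(h0,1))
    for i in range(n):
        k=n-i
        t=np.round(M.inv().apply((np.array(pos)-p)/k)*1e3,0 if k>1 else 1)
        r=(M.inv()*T).as_rotvec()
        r=np.round(r/k,2 if k>1 else 3)
        p=p+M.apply(t/1e3);M=M*R.from_rotvec(r)
        rows.append([*t.tolist(),*r.tolist()])
    for r in rows:print([x+0 for x in r])
    print("end",p.round(4))
E
python3 - <<'E'
from h import *
from bench import ctrl
plan(ctrl,[.563,-.255,.14],-58,20)
E
```

```text
now [0.1374 0.5578 0.2305] heading 76.1
[-30.0, -34.0, 5.0, 0.0, 0.0, 0.12]
[-34.0, -30.0, 5.0, 0.0, 0.0, 0.12]
[-38.0, -26.0, 5.0, 0.0, 0.0, 0.12]
[-41.0, -21.0, 4.0, 0.0, 0.0, 0.12]
[-43.0, -17.0, 5.0, 0.0, 0.0, 0.12]
[-44.0, -11.0, 4.0, 0.0, 0.0, 0.12]
[-46.0, -6.0, 5.0, 0.0, 0.0, 0.12]
[-46.0, 0.0, 4.0, 0.0, 0.0, 0.12]
[-46.0, 5.0, 5.0, 0.0, 0.0, 0.12]
[-45.0, 11.0, 4.0, 0.0, 0.0, 0.11]
[-43.0, 15.0, 5.0, 0.0, 0.0, 0.12]
[-41.0, 20.0, 4.0, 0.0, 0.0, 0.11]
[-39.0, 25.0, 5.0, 0.0, 0.0, 0.12]
[-35.0, 29.0, 4.0, 0.0, 0.0, 0.11]
[-32.0, 33.0, 5.0, 0.0, 0.0, 0.12]
[-28.0, 37.0, 4.0, 0.0, 0.0, 0.11]
[-23.0, 39.0, 5.0, 0.0, 0.0, 0.12]
[-19.0, 42.0, 4.0, 0.0, 0.0, 0.11]
[-14.0, 44.0, 5.0, 0.0, 0.0, 0.12]
[-7.9, 44.5, 4.3, 0.001, 0.001, 0.111]
end [ 0.563 -0.255  0.14 ]
```

Request:
jog_arm --series '[[[-30,-34,5,0,0,0.12,40],[-34,-30,5,0,0,0.12,40],[-38,-26,5,0,0,0.12,40],[-41,-21,4,0,0,0.12,40],[-43,-17,5,0,0,0.12,40],[-44,-11,4,0,0,0.12,40],[-46,-6,5,0,0,0.12,40],[-46,0,4,0,0,0.12,40],[-46,5,5,0,0,0.12,40],[-45,11,4,0,0,0.11,40]]]'

```text
time_s: 1.1
eef_pos: [0.3517, 0.15, 0.185]
eef_rot: [0.0, 0.658, 0.753, 0.0]
wrist_force: [0.6, 0.1, -0.0]
opening: 0.472
grasp_force: 0.0
```

Request:
jog_arm --series '[[[-43,15,5,0,0,0.12,40],[-41,20,4,0,0,0.11,40],[-39,25,5,0,0,0.12,40],[-35,29,4,0,0,0.11,40],[-32,33,5,0,0,0.12,40],[-28,37,4,0,0,0.11,40],[-23,39,5,0,0,0.12,40],[-19,42,4,0,0,0.11,40],[-14,44,5,0,0,0.12,40],[-8,44.5,4,0,0,0.11,40]]]'

```text
time_s: 2.1
eef_pos: [0.5635, -0.2562, 0.1393]
eef_rot: [-0.0, 0.962, 0.274, -0.0]
wrist_force: [1.0, -0.1, 0.7]
opening: 0.468
grasp_force: 0.0
```

Run:
```python
from h import *
from bench import ctrl
ctrl.camera("side")
plan(ctrl,[.563,-.255,.068],-58,6)
```

```text
now [ 0.5655 -0.2625  0.1385] heading -58.7
[0.0, -1.0, 12.0, 0.0, 0.0, 0.0]
[0.0, -1.0, 12.0, 0.0, 0.0, 0.0]
[0.0, -1.0, 12.0, 0.0, 0.0, 0.0]
[1.0, -2.0, 11.0, 0.0, 0.0, 0.0]
[0.0, -1.0, 12.0, 0.0, 0.0, -0.01]
[0.8, -1.9, 11.4, 0.003, 0.001, -0.003]
end [ 0.563 -0.255  0.068]
```

Request:
jog_arm --series '[[[0,0,0,0,0,0,40],[0,0,0,0,0,0,40],[0,0,0,0,0,0,40],[0,0,0,0,0,0,40],[0,0,0,0,0,0,40],[0,0,0,0,0,0,40],[0,0,0,0,0,0,40],[0,0,0,0,0,0,40],[0,0,0,0,0,0,40],[0,0,0,0,0,0,40]]]'

```text
time_s: 3.15
eef_pos: [0.5632, -0.2545, 0.1403]
eef_rot: [-0.0, 0.961, 0.276, -0.0]
wrist_force: [-0.6, -0.9, -0.8]
opening: 0.468
grasp_force: 0.0
```

Run:
```python
from h import *
from bench import ctrl
plan(ctrl,[.563,-.255,.068],-58,8)
for n in("side","top"):
    c=ctrl.camera(n);np.savez(n+"1.npz",**c)
a=cv2.resize(load("side1.npz")["frame"][130:290,240:430],(712,600));cv2.imwrite("pics/s1.png",a)
```

```text
now [ 0.5632 -0.2545  0.1403] heading -57.9
[0.0, 0.0, 9.0, 0.0, 0.0, 0.0]
[0.0, 0.0, 9.0, 0.0, 0.0, 0.0]
[0.0, 0.0, 9.0, 0.0, 0.0, 0.0]
[0.0, 0.0, 9.0, 0.0, 0.0, 0.0]
[0.0, 0.0, 9.0, 0.0, 0.0, 0.0]
[0.0, 0.0, 9.0, 0.0, 0.0, 0.0]
[0.0, 0.0, 9.0, 0.0, 0.0, 0.0]
[-0.5, 0.3, 9.3, 0.0, 0.0, 0.001]
end [ 0.563 -0.255  0.068]
```

View pics/s1.png

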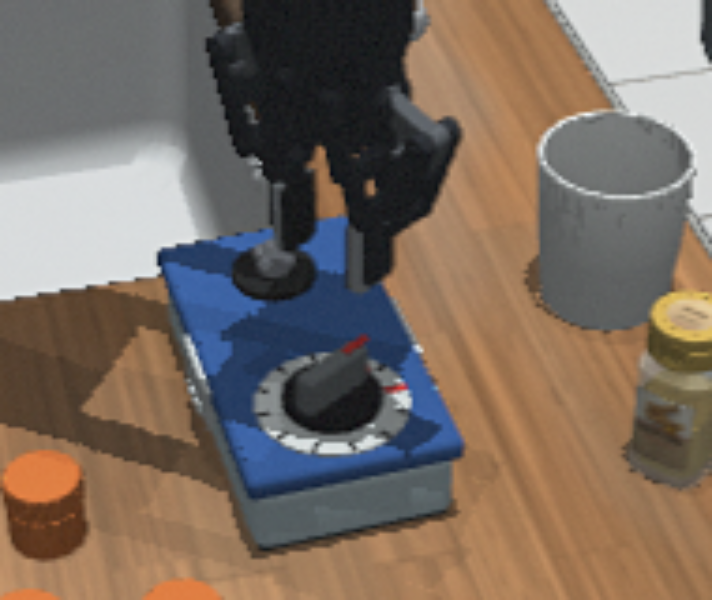

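The gripper hangs above the dial (crop (330,400)) with the fingers set across the bar. I'll settle, lower and close on it.

Request:
jog_arm --series '[[[0,0,9,0,0,0,40],[0,0,9,0,0,0,40],[0,0,9,0,0,0,40],[0,0,9,0,0,0,40],[0,0,9,0,0,0,40],[0,0,9,0,0,0,40],[0,0,9,0,0,0,40],[0,0,8,0,0,0,40],[0,0,0,0,0,0,40],[0,0,0,0,0,0,40]]]'

```text
time_s: 4.25
eef_pos: [0.5632, -0.2544, 0.0692]
eef_rot: [-0.0, 0.961, 0.276, -0.0]
wrist_force: [0.3, 0.6, -0.2]
opening: 0.466
grasp_force: 0.0
```

Request:
jog_arm --series '[[[0,0,0,0,0,0,30],[0,0,0,0,0,0,22],[0,0,0,0,0,0,18],[0,0,0,0,0,0,15],[0,0,0,0,0,0,12],[0,0,0,0,0,0,8],[0,0,0,0,0,0,5],[0,0,0,0,0,0,5],[0,0,0,0,0,0,5],[0,0,0,0,0,0,5]]]'

```text
time_s: 5.25
eef_pos: [0.5634, -0.2546, 0.0697]
eef_rot: [0.0, 0.961, 0.276, 0.0]
wrist_force: [-1.4, 0.5, 5.6]
opening: 0.12
grasp_force: 59.9
```

Request:
jog_arm --series '[[[0,0,0,0,0,0.08,5],[0,0,0,0,0,0.09,5],[0,0,0,0,0,0.09,5],[0,0,0,0,0,0.09,5],[0,0,0,0,0,0.09,5],[0,0,0,0,0,0.07,5],[0,0,0,0,0,0,5],[0,0,0,0,0,0,5],[0,0,0,0,0,0,5],[0,0,0,0,0,0,5]]]'

```text
time_s: 6.25
eef_pos: [0.5634, -0.2546, 0.0697]
eef_rot: [0.0, 1.0, 0.025, 0.0]
wrist_force: [-1.8, 0.3, 5.8]
opening: 0.121
grasp_force: 60.0
```

Request:
jog_arm --series '[[[0,0,0,0,0,0,15],[0,0,0,0,0,0,30],[0,0,0,0,0,0,50],[0,0,-4,0,0,0,50],[0,0,-8,0,0,0,50],[0,0,-15,0,0,0,50],[0,0,-20,0,0,0,60],[0,0,-20,0,0,0,60],[0,0,-5,0,0,0,60],[0,0,0,0,0,0,60]]]'

```text
time_s: 7.25
eef_pos: [0.5642, -0.255, 0.1433]
eef_rot: [0.001, 1.0, 0.025, 0.001]
wrist_force: [-0.5, 0.1, 0.1]
opening: 0.702
grasp_force: 0.0
```

Run:
```python
from h import *
from bench import ctrl
plan(ctrl,[.416,-.254,.12],-90,6)
```

```text
now [ 0.5642 -0.255   0.1433] heading -87.1
[-25.0, -1.0, 4.0, 0.0, 0.0, 0.01]
[-25.0, -1.0, 4.0, 0.0, 0.0, 0.01]
[-25.0, -1.0, 4.0, 0.0, 0.0, 0.01]
[-24.0, -1.0, 4.0, 0.0, 0.0, 0.01]
[-25.0, -1.0, 3.0, 0.0, 0.0, 0.0]
[-24.1, 0.0, 3.8, 0.002, -0.003, 0.01]
end [ 0.416 -0.254  0.12 ]
```

Request:
jog_arm --series '[[[-12,0,2,0,0,0,65],[-25,-1,4,0,0,0,65],[-30,-1,4,0,0,0,65],[-30,-2,4,0,0,0,65],[-30,-2,4,0,0,0,65],[-20,-2,4,0,0,0,65],[0,0,0,0,0,0,65],[0,0,0,0,0,0,65],[0,0,0,0,0,0,65],[0,0,0,0,0,0,65]]]'

```text
time_s: 8.25
eef_pos: [0.4169, -0.254, 0.1194]
eef_rot: [0.0, 1.0, 0.025, 0.0]
wrist_force: [-0.4, -0.3, -0.4]
opening: 0.761
grasp_force: 0.0
```

Run:
```python
from h import *
from bench import ctrl
np.set_printoptions(precision=4,suppress=True)
c0,s0=load("top0.npz"),load("side0.npz")
for c in(c0,s0):c["z_map"][c["z_map"]<=0]=50
px=[]
for n,c in(("top",c0),("side",s0)):
    P=cloud(c);m=(abs(P[...,0]-.416)<.025)&(abs(P[...,1]+.254)<.025)&(P[...,2]>.0385)&(P[...,2]<.06)
    v,u=np.nonzero(m);px.append((u.mean(),v.mean()));print(n,px[-1],onz(c,*px[-1],.04),len(u))
print(tri(ray(c0,*px[0]),ray(s0,*px[1])))
for n in("side","top"):
    c=ctrl.camera(n);np.savez(n+"2.npz",**c);P=cloud(c)
    inb=(abs(P[...,0]-.56)<.05)&(abs(P[...,1]+.255)<.04)&(P[...,2]>.0795)&(P[...,2]<.09)
    print(n,cv2.minAreaRect(P[inb][:,:2].astype(np.float32)),P[inb].mean(0))
cv2.imwrite("pics/s2.png",np.hstack([cv2.resize(load("side2.npz")["frame"][180:300,220:370],(400,320)),cv2.resize(load("top2.npz")["frame"][190:320,200:320],(296,320))]))
plan(ctrl,[.416,-.254,.03],-87,8)
```

```text
top (np.float64(283.2560975609756), np.float64(299.760162601626)) [ 0.4146 -0.2543  0.04  ] 246
side (np.float64(250.8088888888889), np.float64(256.7288888888889)) [ 0.4173 -0.2531  0.04  ] 225
(array([ 0.4159, -0.2544,  0.0413]), [np.float64(0.001306585942078059), np.float64(0.0013065859420780224)])
side ((0.5655523538589478, -0.25478121638298035), (0.04568885266780853, 0.01497441716492176), 2.6843576431274414) [ 0.5638 -0.2557  0.0827]
top ((0.562843918800354, -0.2548031508922577), (0.04457981511950493, 0.01154229138046503), 0.8163611888885498) [ 0.5622 -0.2553  0.083 ]
now [ 0.4167 -0.2538  0.1194] heading -87.1
[0.0, 0.0, 11.0, 0.0, 0.0, 0.0]
[0.0, 0.0, 11.0, 0.0, 0.0, 0.0]
[0.0, 0.0, 11.0, 0.0, 0.0, 0.0]
[0.0, 0.0, 11.0, 0.0, 0.0, 0.0]
[0.0, 0.0, 11.0, 0.0, 0.0, 0.0]
[0.0, 0.0, 11.0, 0.0, 0.0, 0.0]
[0.0, 0.0, 12.0, 0.0, 0.0, 0.0]
[-0.7, 0.1, 11.4, 0.0, 0.0, -0.002]
end [ 0.416 -0.254  0.03 ]
```

View pics/s2.png

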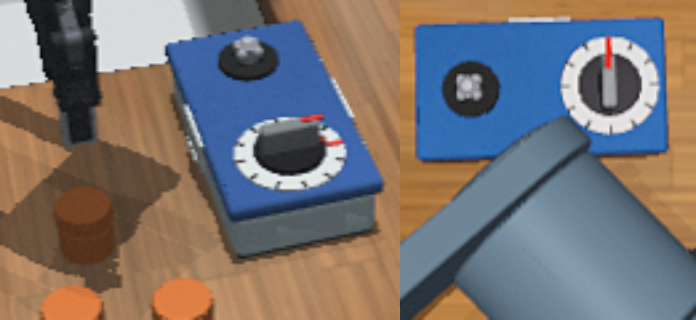

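The crop shows the bar and pointer standing at the red zero mark in the top view (608,50). The cap measures (0.416, -0.254) with its top at 0.041 m in both views, which matches the given 40 mm. Lowering to grip it.

Request:
jog_arm --series '[[[0,0,12,0,0,0,65],[0,0,12,0,0,0,65],[0,0,12,0,0,0,65],[0,0,12,0,0,0,65],[0,0,12,0,0,0,65],[0,0,12,0,0,0,65],[-0.5,0,12,0,0,0,65],[0,0,12,0,0,0,65],[0,0,12,0,0,0,65],[0,0,0,0,0,0,65]]]'

```text
time_s: 9.35
eef_pos: [0.4145, -0.2528, 0.0094]
eef_rot: [-0.001, 1.0, 0.025, -0.001]
wrist_force: [0.1, 1.0, -0.2]
opening: 0.76
grasp_force: 0.0
```

Request:
jog_arm --series '[[[0,0,0,0,0,0,55],[0,0,0,0,0,0,48],[0,0,0,0,0,0,44],[0,0,0,0,0,0,41],[0,0,0,0,0,0,38],[0,0,0,0,0,0,34],[0,0,0,0,0,0,30],[0,0,0,0,0,0,30],[0,0,0,0,0,0,30],[0,0,0,0,0,0,30]]]'

```text
time_s: 10.35
eef_pos: [0.4159, -0.2541, 0.0122]
eef_rot: [0.0, 1.0, 0.025, 0.0]
wrist_force: [-0.2, 2.0, 7.2]
opening: 0.438
grasp_force: 59.3
```

Request:
jog_arm --series '[[[0,0,-5,0,0,0,30],[0,0,-10,0,0,0,30],[0,0,-15,0,0,0,30],[0,0,-20,0,0,0,30],[0,0,-20,0,0,0,30],[0,0,-20,0,0,0,30],[0,0,-15,0,0,0,30],[0,0,-10,0,0,0,30],[0,0,0,0,0,0,30],[0,0,0,0,0,0,30]]]'

```text
time_s: 11.35
eef_pos: [0.4154, -0.2537, 0.1261]
eef_rot: [-0.0, 1.0, 0.025, -0.0]
wrist_force: [0.5, -0.6, 0.2]
opening: 0.442
grasp_force: 60.1
```

Run:
```python
from h import *
from bench import ctrl
plan(ctrl,[.5573,-.146,.125],-87.1,8)
```

```text
now [ 0.4154 -0.2537  0.1261] heading -87.2
[18.0, -13.0, 0.0, 0.0, 0.0, 0.0]
[18.0, -12.0, 0.0, 0.0, 0.0, 0.0]
[19.0, -13.0, 0.0, 0.0, 0.0, 0.0]
[18.0, -12.0, 0.0, 0.0, 0.0, 0.0]
[19.0, -13.0, 0.0, 0.0, 0.0, 0.0]
[18.0, -12.0, 0.0, 0.0, 0.0, 0.0]
[19.0, -13.0, 1.0, 0.0, 0.0, 0.0]
[18.1, -12.5, 0.1, 0.0, 0.0, -0.001]
end [ 0.5573 -0.146   0.125 ]
```

Request:
jog_arm --series '[[[9,-6,0,0,0,0,30],[18,-13,0,0,0,0,30],[23,-15,0,0,0,0,30],[25,-17,0,0,0,0,30],[25,-17,0,0,0,0,30],[23,-15,0,0,0,0,30],[16,-11,0,0,0,0,30],[8,-6,1,0,0,0,30],[0,0,0,0,0,0,30],[0,0,0,0,0,0,30]]]'

```text
time_s: 12.35
eef_pos: [0.5566, -0.1465, 0.1245]
eef_rot: [-0.0, 1.0, 0.025, -0.001]
wrist_force: [1.2, -0.5, -0.3]
opening: 0.443
grasp_force: 60.1
```

Run:
```python
from h import *
from bench import ctrl
np.set_printoptions(precision=4,suppress=True)
plan(ctrl,[.5573,-.146,.1],-87.1,4)
for n in("side","top"):
    c=ctrl.camera(n);np.savez(n+"3.npz",**c);c["z_map"][c["z_map"]<=0]=50;P=cloud(c)
    hsv=cv2.cvtColor(c["frame"],cv2.COLOR_BGR2HSV)
    m=(hsv[...,0]<20)&(hsv[...,1]>150)&(P[...,2]>.1)&(P[...,2]<.17)&(abs(P[...,0]-.557)<.04)&(abs(P[...,1]+.146)<.04)
    q=P[m];print(n,len(q),q.min(0) if len(q) else 0,q.max(0) if len(q) else 0)
cv2.imwrite("pics/s3.png",np.hstack([cv2.resize(load("side3.npz")["frame"][140:260,250:390],(420,360)),cv2.resize(load("top3.npz")["frame"][160:280,190:310],(360,360))]))
```

```text
now [ 0.5566 -0.1465  0.1245] heading -87.1
[0.0, 0.0, 6.0, 0.0, 0.0, 0.0]
[0.0, 0.0, 6.0, 0.0, 0.0, 0.0]
[0.0, 0.0, 6.0, 0.0, 0.0, 0.0]
[0.7, -0.4, 6.5, -0.001, 0.002, -0.001]
end [ 0.5573 -0.146   0.1   ]
side 197 [ 0.5383 -0.1685  0.1119] [ 0.5751 -0.1217  0.1548]
top 62 [ 0.536  -0.1663  0.1139] [ 0.5466 -0.1409  0.1549]
```

View pics/s3.png

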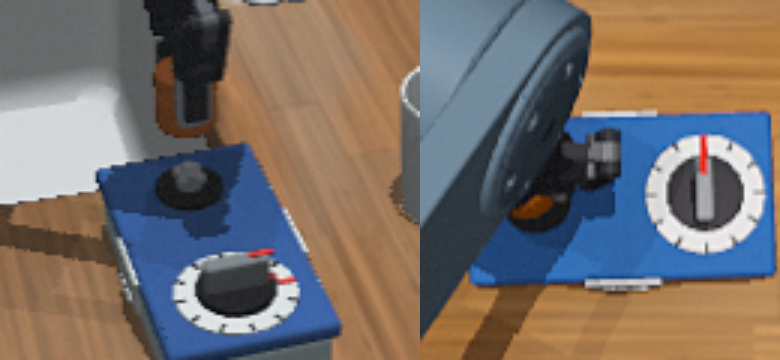

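The cap hangs upright over the stud (left crop: cap (185,95), stud (190,180)), and the dial is still at zero. Lowering to just above the balls.

Request:
jog_arm --series '[[[0.7,-0.4,5,0,0,0,30],[0,0,7,0,0,0,30],[0,0,8,0,0,0,30],[0,0,7,0,0,0,30],[0,0,5,0,0,0,30],[0,0,4,0,0,0,30],[0,0,2,0,0,0,30],[0,0,2,0,0,0,30],[0,0,0,0,0,0,30],[0,0,0,0,0,0,30]]]'

```text
time_s: 13.45
eef_pos: [0.5582, -0.1462, 0.0855]
eef_rot: [0.0, 1.0, 0.025, 0.0]
wrist_force: [-0.5, -0.1, -0.9]
opening: 0.447
grasp_force: 60.1
```

Request:
jog_arm --series '[[[-0.5,0,1,0,0,0,30],[0,0,1,0,0,0,30],[0,0,1,0,0,0,30],[0,0,1,0,0,0,30],[0,0,1,0,0,0,30],[0,0,1,0,0,0,30],[0,0,0,0,0,0,30],[0,0,0,0,0,0,30],[0,0,0,0,0,0,30],[0,0,0,0,0,0,30]]]'

```text
time_s: 14.45
eef_pos: [0.5583, -0.1457, 0.0808]
eef_rot: [-0.0, 1.0, 0.025, 0.001]
wrist_force: [-1.9, 3.9, 9.6]
opening: 0.442
grasp_force: 61.2
```

Request:
jog_arm --series '[[[0,0,1,0,0,0,30],[0,0,1,0,0,0,30],[0,0,1,0,0,0,30],[0,0,1,0,0,0,30],[0,0,1,0,0,0,30],[0,0,1,0,0,0,30],[0,0,1,0,0,0,30],[0,0,0,0,0,0,30],[0,0,0,0,0,0,30],[0,0,0,0,0,0,30]]]'

```text
time_s: 15.45
eef_pos: [0.5573, -0.1462, 0.0719]
eef_rot: [-0.0, 1.0, 0.025, -0.0]
wrist_force: [0.7, 2.4, -4.1]
opening: 0.44
grasp_force: 60.7
```

It has clicked: the force dropped and reversed. Now I'll press on into the seal.

Request:
jog_arm --series '[[[0,0,1,0,0,0,30],[0,0,1,0,0,0,30],[0,0,1,0,0,0,30],[0,0,1,0,0,0,30],[0,0,0,0,0,0,30],[0,0,0,0,0,0,30],[0,0,0,0,0,0,30],[0,0,0,0,0,0,30],[0,0,0,0,0,0,30],[0,0,0,0,0,0,30]]]'

```text
time_s: 16.45
eef_pos: [0.5579, -0.1467, 0.0696]
eef_rot: [0.0, 1.0, 0.025, 0.0]
wrist_force: [-3.1, 2.2, 8.1]
opening: 0.439
grasp_force: 61.9
```

Run:
```python
from h import *
from bench import ctrl
c=ctrl.camera("side");np.savez("side4.npz",**c);t=ctrl.camera("top")
cv2.imwrite("pics/s4.png",np.hstack([cv2.resize(c["frame"][150:260,260:380],(480,440)),cv2.resize(t["frame"][180:270,190:280+10],(300,440))]))
o=ctrl.get_obs();print(o["eef_pos"],o["wrist_force"],o["grasp_force"])
```

```text
[ 0.55789439 -0.14668078  0.0695716 ] [-4.50293437  1.94954168  7.91125779] 61.902154264971614
```

View pics/s4.png

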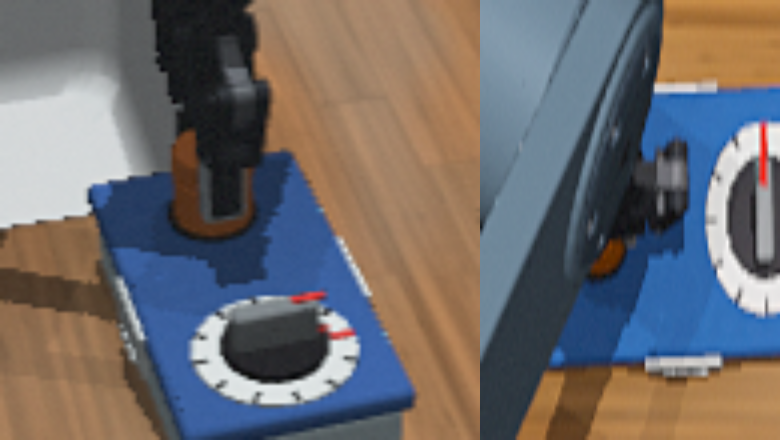

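The cap sits upright on the seal, which shows as a black ring round its foot at (215,230) in the left crop. The dial pointer is at zero. A push of about 8 N puts the squeeze at 2.3 mm or more, so I'm handing in.

```bash
python3 -c "
from bench import ctrl
print(ctrl.hand_in())"
```

```text
the job is handed in; nothing more can be done
None
```

I handed the job in at about 16.5 s of the 61 s allowed; the judge returned no verdict. By my readings the dial is at zero, the cap has clicked onto the stud, and the gripper still holds it down with about 8 N. From that force I estimate the seal is squeezed by at least 2.3 mm. The arm made no contact with the spice jar, tin or beaker that I saw, though I did not re-measure them at the end.

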